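# Settle a plug tray on the vibrating table

## Task

Lower the open clear hood of the bench vibrating table gently down onto its stop, without slamming it, then press the sprung hand paddle of the hold-to-run station beside it half-way down, so that it lies level, and keep it there with the fingers: the program finishes while still holding the paddle level. Leave the paddle alone until the hood is shut, never push it all the way down (that trips the stop), and do not disturb the potted plant, the dibber or the bottle.

Things in the scene. Friction and masses are not known exactly. Their poses are not given: they have to be found in the camera images.
- hood_handle (a point): Centre of the hood's pull handle: round steel bar 14 mm thick, 142 mm long, parallel to the hinge, on two steel arms (10 mm thick, 130 mm apart) that leave a 49 mm gap between bar and hood edge: pinch it between the arms or push it from above. It lies in the hood's plane, 278 mm from the hinge axis; hood shut, it is 92 mm above the bench with nothing underneath.
- shaker: The bench vibrating table: grey base 300 mm wide (y), 230 mm deep (x), 55 mm high, fixed, carrying a black plug tray. Origin: centre of its underside; z up, -x towards the robot side. Its hood is a flat frame of plain aluminium rails (300 mm wide, 222 mm deep, 16 mm thick, about 0.4 kg) with a clear pane, hinged along the far edge.
- hood_hinge (a point): Middle of the hood's level hinge axis, at the far side of the vibrating table, 92 mm above the bench, fixed; its own y axis is the hinge axis, its -x points level from the hinge to the handle side.
- hood (a joint): Hood angle in rad: 0 = shut on its stop; grows as the handle rises; starts between 0.6 and 1.0. The hinge is stiff: the hood stays where it is left; lowering takes about 1 to 5 N at the handle. Shut means below 0.03. Over the last 0.12 rad keep it slower than 0.7 rad/s (handle below 0.19 m/s).
- station: The hold-to-run station: dark base plate 170 x 90 x 22 mm, fixed on the bench to the left or right of the vibrating table, carrying the paddle's pivot between two grey cheeks (92 mm high) at its far end. Origin: centre of its underside; -x is the paddle's free-end side, roughly towards the robot.
- paddle_pad (a point): Middle of the top face of the paddle's hand pad, a black plate 54 mm long (along the paddle), 64 mm wide, 16 mm thick at the free end of a steel arm. It is 110 mm from the pivot along the paddle and 8 mm above the line through the pivot. Its own z axis is normal to the pad and vertical when the paddle is level.
- paddle_pivot (a point): Middle of the paddle's level pivot axis, 80 mm above the bench, fixed; its own y axis is the pivot axis, its -x points level towards the pad. With the paddle level the pad's top face is 88 mm above the bench.
- paddle (a joint): Paddle angle in rad: 0 = released, free end tilted up 0.24; grows as the pad is pressed down; 0.24 = level, half-way; 0.48 = all the way down. A spring returns it: at the pad about 3 N starts it, 7 N holds it level, 12 N bottoms it. Held level means 0.17 to 0.31; beyond 0.44 counts as all the way down.
- plant: Bystander: terracotta pot, 108 mm across the rim, 98 mm high, with a small plant reaching 50 mm or so higher; stands on the other side of the vibrating table from the station. Origin at the centre of its underside.
- dibber: Bystander: hand dibber lying on the bench between robot and vibrating table, 190 mm long, up to 26 mm thick, steel point and wooden grip; origin underneath its middle, its x axis along it towards the grip.
- bottle: Bystander: white bottle, 64 mm across, 150 mm high, beside the far right corner of the vibrating table. Origin at the centre of its underside.
There are look-alikes about, which are no part of the job. What is shaped like the station but purple or yellow is not meant.

How it is judged (in metres and radians):
On the way, in this order (a step that is already met when the one before it is completed fails the run):
1. the hood is shut on its stop, with the paddle still released (value of joint hood below 0.03 rad and value of joint paddle below 0.06 rad), for 0.3 s.
2. the paddle is held level by the fingers with the hood shut (value of joint paddle between 0.17 and 0.31 rad and contact force between the fingers and paddle above 2 N and value of joint hood below 0.03 rad), for 0.5 s.
At the end, for the whole second after the job is handed in: The hood is shut (below 0.03 rad) and the fingers hold the paddle still and level, joint between 0.17 and 0.31 rad (half-way is 0.24), pressing it with more than 2 N, through the last second (all of step 2 and velocity of joint paddle between -0.1 and 0.1 rad/s); the arm keeps its last pose, push and grip.
It fails at once if the hood slams: turns shut faster than 0.7 rad/s within 0.12 rad of its stop (value of joint hood below 0.12 rad and velocity of joint hood below -0.7 rad/s).
It fails at once if the paddle is pressed while the hood is open (value of joint paddle above 0.1 rad and value of joint hood above 0.06 rad).
It fails at once if the paddle is pushed all the way down (value of joint paddle above 0.44 rad).
It fails at once if the plant, the dibber or the bottle is moved over 30 mm, or the plant or the bottle tipped over 20 degrees (distance of any of plant, dibber, bottle from where it was at the start of the episode above 0.03 m or angle between any of plant, bottle's own z axis and vertical above 0.35 rad).
It also fails if it takes over 48 s, if anything falls off the work surface, if the arm or the gripper's body presses on something with over 40 N, if the wrist force passes 120 N, or if a joint passes its speed limit or range.

## Robot

A 6-joint arm with a two-finger parallel gripper is mounted at the origin on the work surface. World frame = base frame: x ahead of the robot, y to its left, z up, the work surface at z = 0. Lengths are in mm, angles in degrees, forces in N, time in s.
With the tool pointing down it reaches from about 350 to 875 mm from the base axis. Payload 15.5 kg.
Tool frame: the origin (TCP) lies at the very end of the fingers, on their centre line; the grasp point (between the pads) lies hold_point_z behind it (hold_point_z is the distance from the TCP to the grasp point, in mm); z points along the fingers, y is the line along which they close (so a half turn about z gives the same grasp; the last joint's range is limited). The gripper opens to 85 mm and grips with 20 to 120 N. Pads are 22 mm wide; open, the fingers measure 114 mm over their backs; the gripper's body (76 mm by 85 mm) begins 54 mm behind the grasp point. The pads swing forward as they close: fully open they stand 13 mm farther back than shut.
Start: joints at [61.45, 28.281, 77.091, -0, 74.628, -5.472], TCP at [244.993, 574.983, 231.277] pointing down, gripper open.
Joint ranges: [-166.48, 166.48], [-47.26, 123.95], [12.59, 153.08], [-70.14, 250.14], [6.76, 159.57], [-176.63, 176.63]. Speed limits (degrees/s): [108.29, 108.29, 147.25, 172.46, 172.46, 172.46].

## Interface

Orientations are given as [roll, pitch, yaw] about the fixed x, y, z axes, in that order (R = Rz(yaw) Ry(pitch) Rx(roll)).
In Python, from cell import get_state, grab_frame, calibration, hand_in, masks_of, spot_point, hold_point_z gives the robot as it stands. The module is installed in compiled form; this text tells all that it offers.
- The arm moves only by the tool apply_moves, never from a script. Its argument "moves" is a list of rows, each an object of numbers: "rx", "ry", "rz": the turn, a rotation vector about the tool's x, y, z in rad; "tx", "ty", "tz": the shift along the tool's x, y, z in m; "hand": the opening, from 0 (shut) to 1 (fully open). A call has exactly 5 rows; each row shifts and turns the commanded pose from where the row before left it, along the tool's axes as they then stand; what a row does not reach is not made up. A row lasts 1/8 s, in which the tool goes at most 62.5 mm and 10.7 degrees, less where a joint would pass 70% of its speed; a pose out of reach is approached as far as the arm can. A call with a gripper value outside its range is refused whole. The fingers move at their own pace and stop on an object; "force" is the grip in N (left out, the last holds). Time passes only in rows, so rows that do not move let the fingers close, or fill a call up. It gives the time, the measured TCP pose, the force, the opening and the grip force at its end, in the units of the state.
- get_state(): the state, without advancing time (a new reading comes with each control period).
- grab_frame(name): name is "side" or "top" or "wrist"; returns the picture (384x512x3 uint8, red, green, blue); there is no depth.
- calibration(name): a dict with "K" (3x3 intrinsics, pixels), "R" (3x3) and "t" (3): a world point X has camera coordinates R X + t; the wrist camera has in their place "T_tool_cam" (4x4, takes a point from camera to tool coordinates, whose origin is the TCP and whose axes are the flange's). Camera axes: x right, y down, z forward; pixel columns grow to the right and rows downward; lengths in mm; the calibration is good to about 2 mm. A picture is of the moment at which its call begins: read the wrist's pose just before it. calibration takes no time and is no camera call.
- hand_in(): hands the job in; it is judged then, once.
Trained networks look in the newest picture that a camera, given by its name, has taken for a name from the list of things; names that differ only in an ending like _2 or _b are one class to them, and where a whole thing is asked for, a point or a joint stands for the part that bears it (a point fixed in the world has none). Each returns a list of dicts, best first, with "p" (0 to 1); they miss things now and then, are a little off and sometimes report something else, mostly with a low value. They report only what shows in the picture. A call takes as long as a camera call. They do not tell look-alikes from the thing itself.
- masks_of(query, camera): "mask" (384x512 bool, what is visible of it) and "bbox" ([left, top, width, height] in pixels, round what is visible of it).
- spot_point(query, camera): "location" ([column, row] in pixels: a listed point, or the origin of a listed thing).
The state is a dict: "t": time; "q": joint angles; "qd": joint speeds; "tau": joint torques, N m; "tool_pos": TCP position; "orientation": TCP orientation; "wrist_force": force on the tool from outside, world axes, zero at the start; "ft_torque": the same for the moment, N m; "finger_gap": opening from 0.0 (shut) to 1.0 (fully open); "gripper_force": force on a finger pad.
Only numpy, scipy, OpenCV 4.12 (cv2) and the standard library are available. Lean on these libraries where they do the work, as an engineer would, in place of code of your own. Each camera call takes 0.05 s, during which the arm holds its last target. There are 200 camera calls.

## Working session

There is one attempt and no reset: what is moved stays moved. The work goes in short steps, Python scripts to look and compute and a tool call to move; the robot and the scene stay as the last step left them, time stands still between calls to the robot, and variables do not carry over. Pictures are saved under pics/ and viewed, at most 10 in all, crops included, and the job is handed in when it is done.

Besides the shell and the picture viewer there is one more tool, called as a command line: name --argument value ..., lists and objects as JSON in quotes. apply_moves: Moves the arm, as the interface text tells. Its arguments: {"type":"object","properties":{"moves":{"type":"array"},"force":{"type":"number"}},"required":["moves"]}

```bash
mkdir -p pics; cat > h.py <<'E'
import numpy as np, cv2
from cell import *
from scipy.spatial.transform import Rotation as Ro
def ray(cam,px):
    c=calibration(cam);K=np.array(c["K"]);R=np.array(c["R"]);t=np.array(c["t"]).ravel()
    d=R.T@np.linalg.inv(K)@np.array([px[0],px[1],1.]);return -R.T@t,d/np.linalg.norm(d)
def onz(cam,px,z):
    o,d=ray(cam,px);return o+d*(z-o[2])/d[2]
def proj(cam,X):
    c=calibration(cam);K=np.array(c["K"]);R=np.array(c["R"]);t=np.array(c["t"]).ravel()
    p=K@(R@np.array(X,float)+t);return p[:2]/p[2]
def tri(p1,p2):
    A=np.zeros((3,3));b=np.zeros(3);o2=[]
    for cam,px in(("side",p1),("top",p2)):
        o,d=ray(cam,px);P=np.eye(3)-np.outer(d,d);A+=P;b+=P@o;o2.append((o,d))
    X=np.linalg.solve(A,b);return X,[np.linalg.norm((np.eye(3)-np.outer(d,d))@(X-o)) for o,d in o2]
E
python3 - <<'E'
from h import *
np.set_printoptions(precision=1,suppress=True)
im={}
for c in("side","top"):
    im[c]=grab_frame(c)
    for q in("hood_handle","hood_hinge","shaker","station","paddle_pad","paddle_pivot","plant","dibber","bottle"):
        print(c,q,[(np.round(r["location"],1).tolist(),round(r["p"],2)) for r in spot_point(q,c)[:4]])
    cv2.imwrite(f"pics/{c}0.png",cv2.resize(im[c],(800,600))[:,:,::-1])
s=get_state();print(s);print(hold_point_z)
for c in("side","top"):
    print(c,ray(c,(256,192)))
E
```

```text
side hood_handle [([256.2, 125.4], 0.96)]
side hood_hinge [([322.1, 163.2], 0.67)]
side shaker [([288.9, 190.4], 0.7)]
side station [([160.7, 349.1], 0.91), ([208.5, 276.9], 0.88), ([190.2, 221.3], 0.88), ([287.9, 242.4], 0.6)]
side paddle_pad [([123.2, 321.5], 0.96), ([274.7, 211.8], 0.9), ([248.8, 303.2], 0.81), ([170.1, 193.2], 0.79)]
side paddle_pivot [([183.8, 315.6], 0.93), ([298.6, 294.7], 0.91), ([208.7, 191.1], 0.87), ([227.4, 244.7], 0.74)]
side plant [([247.6, 161.5], 0.59), ([273.3, 211.6], 0.35)]
side dibber [([204.9, 193.7], 0.69)]
side bottle []
top hood_handle [([207.8, 190.1], 0.75)]
top hood_hinge [([202.7, 128.2], 0.66)]
top shaker [([210.7, 162.3], 0.91)]
top station [([380.2, 206.1], 0.96), ([322.6, 242.9], 0.82), ([294.4, 178.0], 0.76), ([250.6, 260.4], 0.66)]
top paddle_pad [([401.1, 288.8], 0.98), ([396.7, 215.7], 0.8), ([255.3, 278.6], 0.76), ([332.2, 260.6], 0.67)]
top paddle_pivot [([239.3, 245.3], 0.76), ([296.0, 155.8], 0.73), ([323.1, 227.1], 0.73), ([381.1, 256.7], 0.73)]
top plant [([135.5, 203.3], 0.74)]
top dibber [([204.9, 245.2], 0.57)]
top bottle [([266.7, 122.6], 0.92)]
{'t': 1.0, 'q': array([61.4, 28.3, 77.1,  0. , 74.6, -5.5]), 'qd': array([-0. ,  0. ,  0.1, -0. , -0. , -0. ]), 'tau': array([  0. , -88.2, -38.4,   0. ,   0. ,   0. ]), 'tool_pos': array([245. , 575. , 231.3]), 'orientation': array([180. ,  -0. , 156.9]), 'wrist_force': array([-0.1, -0.6,  0.1]), 'ft_torque': array([0., 0., 0.]), 'gripper_force': 0.0, 'finger_gap': 0.9968611128939131}
18.700000000000003
side (array([  478.4, -1049. ,   641.8]), array([ 0. ,  0.9, -0.5]))
top (array([ 454.8, -141.3, 1479.7]), array([ 0.1,  0. , -1. ]))
```

View pics/side0.png

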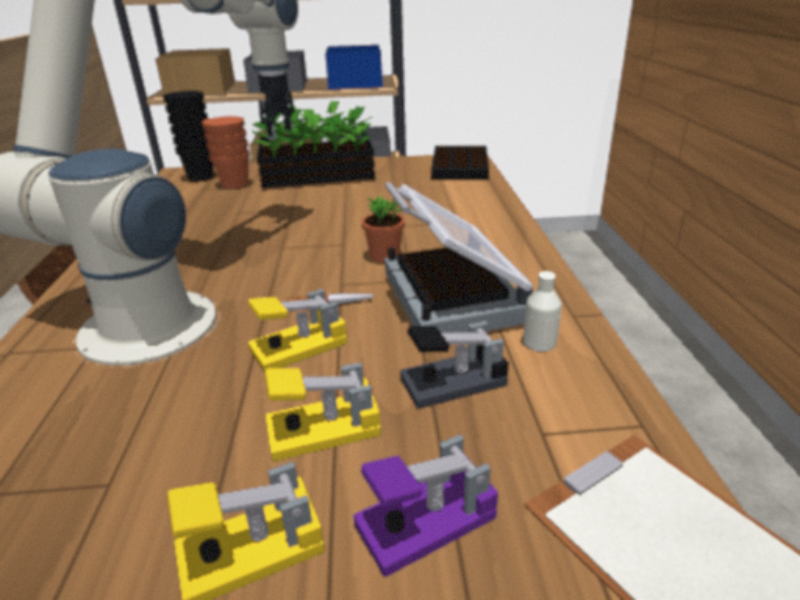

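View pics/top0.png

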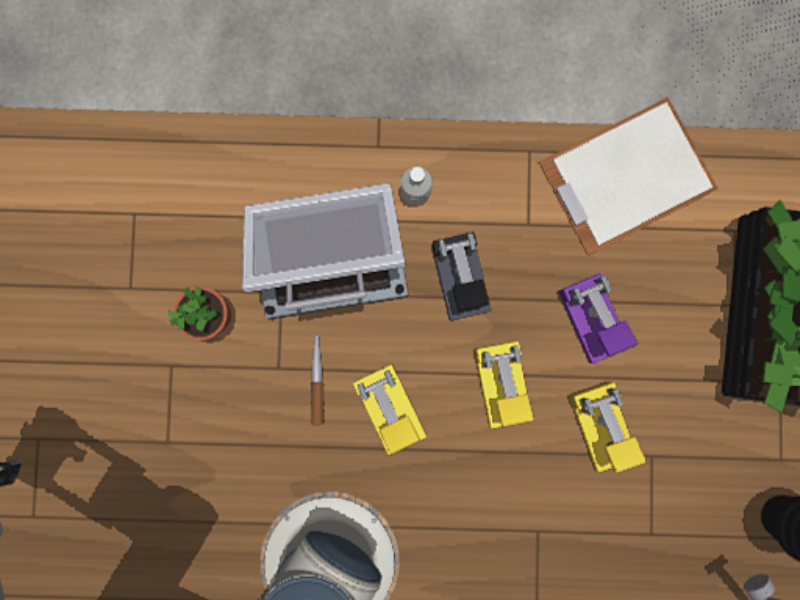

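The side picture shows the black station at about (285,235) native, right of the shaker, with its pad at (275,212). It also shows the hood open with its handle at (256,125). In the top picture the pad is at about (301,188), the pivot at about (293,156) and the handle at about (208,190). The yellow and purple stations are decoys.

```bash
python3 - <<'E'
from h import *
np.set_printoptions(precision=1,suppress=True)
H,e=tri((256.2,125.4),(207.8,190.1));print("handle",H,e)
hg=tri((322.1,163.2),(202.7,128.2));print("hinge",hg, onz("top",(202.7,128.2),92),onz("side",(322.1,163.2),92))
print("shaker",onz("top",(210.7,162.3),0),onz("side",(288.9,190.4),0))
P,e=tri((274.7,211.8),(300.8,187.5));print("pad",P,e)
pv=onz("top",(293,155.8),80);st=onz("top",(294.4,178),0);st2=onz("side",(287.9,242.4),0);print("pivot",pv,"station",st,st2)
print("plant",onz("top",(135.5,203.3),0),"dibber",onz("top",(204.9,245.2),0),"bottle",onz("top",(266.7,122.6),0))
# handle ends from top picture at handle height, shaker front edges
z=H[2];a=onz("top",np.array((287,302))/1.5625,z);b=onz("top",np.array((366,290))/1.5625,z);print("bar ends",a,b,np.linalg.norm(a-b),np.degrees(np.arctan2(*(a-b)[:2])))
fl=onz("top",np.array((265,317))/1.5625,50);fr=onz("top",np.array((407,296))/1.5625,50);print("front corners",fl,fr,np.linalg.norm(fl-fr),np.degrees(np.arctan2(*(fl-fr)[:2])))
print(np.array(calibration("wrist")["T_tool_cam"]))
# station black mask
for c in("top","side"):
    for r in masks_of("station",c):print(c,r["bbox"],round(r["p"],2))
E
```

```text
handle [540.1  -1.1 255.5] [np.float64(2.4239741313262333), np.float64(2.423974131326149)]
hinge (array([754.7,  39.5,  92.6]), [np.float64(9.265307700000262), np.float64(9.26530770000019)]) [745.4  40.9  92. ] [764.8  42.5  92. ]
shaker [649.2  21.8   0. ] [650.4  31.6   0. ]
pad [ 564.4 -272.3  119.3] [np.float64(1.4145026273437513), np.float64(1.4145026273437273)]
pivot [ 666.9 -249.    80. ] station [ 603.9 -261.5    0. ] [ 604.3 -252.1    0. ]
plant [504.  268.8   0. ] dibber [370.9  31.5   0. ] bottle [ 790.  -163.4    0. ]
bar ends [527.   65.6 255.5] [552.3 -74.  255.5] 141.904945832207 -10.259489352969034
front corners [506.7 144.7  50. ] [ 558.5 -148.2   50. ] 297.46068583895305 -10.022316463487291
[[   0.    -1.    -0.3   71.2]
 [   1.     0.    -0.     0.4]
 [   0.    -0.3    1.  -141.8]
 [   0.     0.     0.     1. ]]
top [277.3, 151.6, 38.1, 53.8] 0.95
top [304.7, 220.2, 35.6, 55.5] 0.76
top [231.8, 236.4, 43.0, 55.1] 0.66
top [364.9, 248.7, 46.7, 54.6] 0.64
top [363.0, 174.6, 44.1, 54.4] 0.6
side [258.5, 205.9, 64.5, 52.0] 0.82
side [224.9, 275.7, 94.2, 96.5] 0.79
side [168.5, 235.2, 74.8, 59.7] 0.76
side [108.3, 291.1, 98.2, 92.6] 0.59
side [233.9, 125.2, 27.1, 42.6] 0.52
side [262.2, 206.9, 51.2, 20.5] 0.46
```

```bash
cat >> h.py <<'E'
import json
def plan(wps,yaw,per=0.05,s=None):
    """wps: list of (x,y,z,n rows); prints 5-row calls, tool pointing down"""
    s=s or get_state();p=np.array(s["tool_pos"],float);R=Ro.from_euler("xyz",s["orientation"],degrees=True)
    rows=[]
    N=sum(w[3] for w in wps);k=0
    for x,y,z,n in wps:
        for i in range(n):
            T=Ro.from_euler("xyz",[180,0,yaw],degrees=True)
            d=np.array([x,y,z])-p;step=R.inv().apply(d/(n-i))/1000
            w=(R.inv()*T).as_rotvec()/max(1,min(N-k,12)) ;w*=min(1,.17/max(np.linalg.norm(w),1e-9))
            step=np.round(step,3);w=np.round(w,2)
            p=p+R.apply(step)*1000;R=R*Ro.from_rotvec(w);k+=1
            r=dict(zip(("tx","ty","tz","rx","ry","rz"),[*step.tolist(),*w.tolist()]))
            r={a:b for a,b in r.items() if b};r["hand"]=0;rows.append(r)
    for i in range(0,len(rows),5):print(json.dumps(rows[i:i+5]))
    print(p.round(1),R.as_euler("xyz",degrees=True).round(1))
E
python3 -c "
from h import *
plan([(300,470,300,3),(540,-1,300,12)],100)"
```

```text
[{"tx": -0.031, "ty": -0.025, "tz": -0.023, "rz": 0.08, "hand": 0}, {"tx": -0.032, "ty": -0.023, "tz": -0.023, "rz": 0.08, "hand": 0}, {"tx": -0.034, "ty": -0.019, "tz": -0.023, "rz": 0.07, "hand": 0}, {"tx": -0.039, "ty": -0.02, "rz": 0.06, "hand": 0}, {"tx": -0.041, "ty": -0.017, "rz": 0.06, "hand": 0}]
[{"tx": -0.041, "ty": -0.015, "rz": 0.06, "hand": 0}, {"tx": -0.042, "ty": -0.013, "rz": 0.06, "hand": 0}, {"tx": -0.043, "ty": -0.01, "rz": 0.07, "hand": 0}, {"tx": -0.044, "ty": -0.007, "rz": 0.06, "hand": 0}, {"tx": -0.044, "ty": -0.004, "rz": 0.07, "hand": 0}]
[{"tx": -0.044, "ty": -0.001, "rz": 0.06, "hand": 0}, {"tx": -0.044, "ty": 0.001, "rz": 0.07, "hand": 0}, {"tx": -0.044, "ty": 0.005, "rz": 0.06, "hand": 0}, {"tx": -0.043, "ty": 0.007, "rz": 0.07, "hand": 0}, {"tx": -0.043, "ty": 0.01, "rz": 0.06, "hand": 0}]
[539.6  -0.9 300.3] [180.   -0.  100.2]
```

apply_moves --moves '[{"tx":-0.031,"ty":-0.025,"tz":-0.023,"rz":0.08,"hand":0},{"tx":-0.032,"ty":-0.023,"tz":-0.023,"rz":0.08,"hand":0},{"tx":-0.034,"ty":-0.019,"tz":-0.023,"rz":0.07,"hand":0},{"tx":-0.039,"ty":-0.02,"rz":0.06,"hand":0},{"tx":-0.041,"ty":-0.017,"rz":0.06,"hand":0}]'

```text
$.moves[0]: bad value
```

apply_moves --moves '[{"tx":-0.041,"ty":-0.015,"rz":0.06,"hand":0},{"tx":-0.042,"ty":-0.013,"rz":0.06,"hand":0},{"tx":-0.043,"ty":-0.01,"rz":0.07,"hand":0},{"tx":-0.044,"ty":-0.007,"rz":0.06,"hand":0},{"tx":-0.044,"ty":-0.004,"rz":0.07,"hand":0}]'

```text
$.moves[0]: bad value
```

apply_moves --moves '[{"tx":-0.044,"ty":-0.001,"rz":0.06,"hand":0},{"tx":-0.044,"ty":0.001,"rz":0.07,"hand":0},{"tx":-0.044,"ty":0.005,"rz":0.06,"hand":0},{"tx":-0.043,"ty":0.007,"rz":0.07,"hand":0},{"tx":-0.043,"ty":0.01,"rz":0.06,"hand":0}]'

```text
$.moves[0]: bad value
```

apply_moves --moves '[{"rx":0,"ry":0,"rz":0.08,"tx":-0.031,"ty":-0.025,"tz":-0.023,"hand":0},{"rx":0,"ry":0,"rz":0.08,"tx":-0.032,"ty":-0.023,"tz":-0.023,"hand":0},{"rx":0,"ry":0,"rz":0.07,"tx":-0.034,"ty":-0.019,"tz":-0.023,"hand":0},{"rx":0,"ry":0,"rz":0.06,"tx":-0.039,"ty":-0.02,"tz":0,"hand":0},{"rx":0,"ry":0,"rz":0.06,"tx":-0.041,"ty":-0.017,"tz":0,"hand":0}]'

```text
t: 1.72
tool_pos: [340.8, 390.8, 300.7]
orientation: [179.9, 0.0, 136.8]
wrist_force: [0.8, 0.4, -0.2]
finger_gap: -0.0
gripper_force: 0.0
```

apply_moves --moves '[{"rx":0,"ry":0,"rz":0.06,"tx":-0.041,"ty":-0.015,"tz":0,"hand":0},{"rx":0,"ry":0,"rz":0.06,"tx":-0.042,"ty":-0.013,"tz":0,"hand":0},{"rx":0,"ry":0,"rz":0.07,"tx":-0.043,"ty":-0.01,"tz":0,"hand":0},{"rx":0,"ry":0,"rz":0.06,"tx":-0.044,"ty":-0.007,"tz":0,"hand":0},{"rx":0,"ry":0,"rz":0.07,"tx":-0.044,"ty":-0.004,"tz":0,"hand":0}]'

```text
t: 2.35
tool_pos: [440.3, 193.8, 300.4]
orientation: [180.0, 0.0, 118.4]
wrist_force: [1.0, 0.9, 0.5]
finger_gap: 0.0
gripper_force: 0.0
```

apply_moves --moves '[{"rx":0,"ry":0,"rz":0.06,"tx":-0.044,"ty":-0.001,"tz":0,"hand":0},{"rx":0,"ry":0,"rz":0.07,"tx":-0.044,"ty":0.001,"tz":0,"hand":0},{"rx":0,"ry":0,"rz":0.06,"tx":-0.044,"ty":0.005,"tz":0,"hand":0},{"rx":0,"ry":0,"rz":0.07,"tx":-0.043,"ty":0.007,"tz":0,"hand":0},{"rx":0,"ry":0,"rz":0.06,"tx":-0.043,"ty":0.01,"tz":0,"hand":0}]'

```text
t: 2.98
tool_pos: [540.2, -2.3, 300.4]
orientation: [180.0, 0.0, 100.1]
wrist_force: [-0.1, 1.3, 0.9]
finger_gap: -0.004
gripper_force: 0.0
```

```bash
python3 - <<'E'
from h import *
np.set_printoptions(precision=1,suppress=True)
s=get_state();print(s["tool_pos"],s["orientation"],s["wrist_force"])
grab_frame("side");im=grab_frame("wrist")
cv2.imwrite("pics/w1.png",im[:,:,::-1])
print([(r["location"],r["p"]) for r in spot_point("hood_handle","side")[:2]])
c=calibration("wrist");T=np.array(c["T_tool_cam"]);K=np.array(c["K"])
R=Ro.from_euler("xyz",s["orientation"],degrees=True).as_matrix()
Rc=R@T[:3,:3];o=R@T[:3,3]+s["tool_pos"]
for r in spot_point("hood_handle","wrist")[:2]:
    d=Rc@np.linalg.inv(K)@np.array([*r["location"],1]);print(r["location"],r["p"],o+d*(255.5-o[2])/d[2])
q=K@Rc.T@(np.array([540,-1,255.5])-o);print("expected px",q[:2]/q[2])
E
```

```text
[540.2  -2.3 300.4] [180.    0.  100.1] [-0.1  1.3  0.9]
[([254.3, 126.6], 0.61)]
[242.8, 208.4] 0.82 [532.    2.3 255.5]
expected px [253.  214.4]
```

View pics/w1.png

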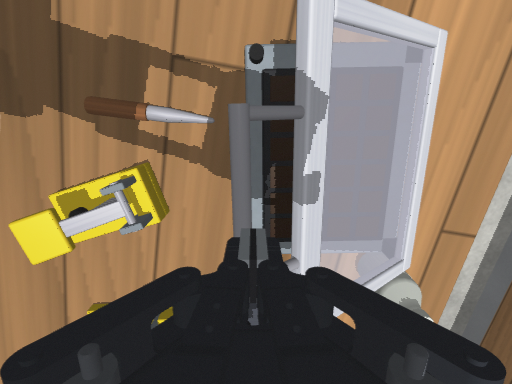

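The wrist view shows the bar centred at column 241 beside the fingertips at column 253. It is 8 mm nearer the robot than I had it, so I'll shift by that and go down to just above it.

apply_moves --moves '[{"rx":0,"ry":0,"rz":0,"tx":0,"ty":-0.008,"tz":0.01,"hand":0},{"rx":0,"ry":0,"rz":0,"tx":0,"ty":0,"tz":0.015,"hand":0},{"rx":0,"ry":0,"rz":0,"tx":0,"ty":0,"tz":0.01,"hand":0},{"rx":0,"ry":0,"rz":0,"tx":0,"ty":-0.003,"tz":0.005,"hand":0},{"rx":0,"ry":0,"rz":0,"tx":0,"ty":-0.003,"tz":0.004,"hand":0}]'

```text
t: 3.8
tool_pos: [525.8, -3.3, 256.1]
orientation: [180.0, -0.0, 100.2]
wrist_force: [-0.3, 0.4, 1.4]
finger_gap: 0.001
gripper_force: 0.6
```

```bash
python3 - <<'E'
from h import *
s=get_state();print(s["tool_pos"],s["wrist_force"])
im=grab_frame("wrist");sd=grab_frame("side")
print([(r["location"],r["p"]) for r in spot_point("hood_handle","side")[:2]])
a=cv2.resize(im[80:270,180:340],None,fx=2.4,fy=2.4);b=cv2.resize(sd[60:210,220:360],None,fx=2.4,fy=2.4)
h=max(a.shape[0],b.shape[0]);f=lambda x:cv2.copyMakeBorder(x,0,h-x.shape[0],0,0,cv2.BORDER_CONSTANT)
cv2.imwrite("pics/c2.png",np.hstack([f(a),f(b)])[:,:,::-1])
E
```

```text
[525.81908382  -3.27806788 256.05368564] [-0.32663994  0.41482508  1.36304066]
[([252.8, 128.1], 0.77)]
```

View pics/c2.png

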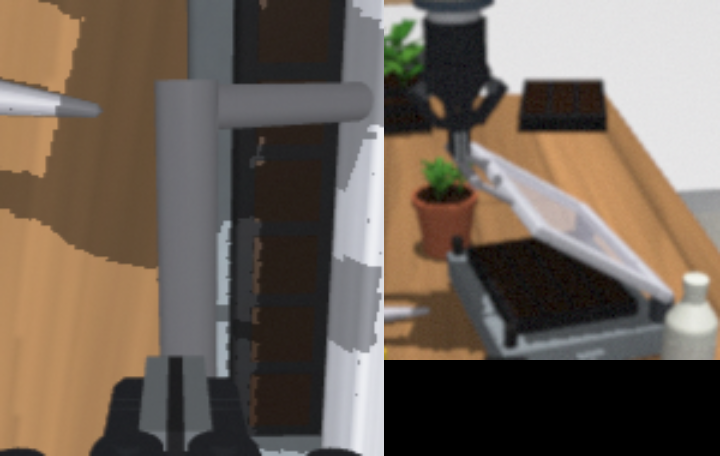

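The left crop shows the fingertips on the bar, about 4 mm towards the robot from its centre line. The right crop shows them just touching the handle. I'll follow the arc down.

apply_moves --moves '[{"rx":0,"ry":0,"rz":0,"tx":0,"ty":-0.003,"tz":0.012,"hand":0},{"rx":0,"ry":0,"rz":0,"tx":0,"ty":-0.007,"tz":0.012,"hand":0},{"rx":0,"ry":0,"rz":0,"tx":0,"ty":-0.006,"tz":0.012,"hand":0},{"rx":0,"ry":0,"rz":0,"tx":0,"ty":-0.006,"tz":0.012,"hand":0},{"rx":0,"ry":0,"rz":0,"tx":0,"ty":-0.005,"tz":0.012,"hand":0}]'

```text
t: 4.58
tool_pos: [498.7, -8.3, 195.4]
orientation: [-180.0, -0.0, 100.2]
wrist_force: [1.1, -1.8, 1.4]
finger_gap: -0.002
gripper_force: 0.7
```

```bash
python3 - <<'E'
from h import *
s=get_state();print(s["tool_pos"],s["wrist_force"])
im=grab_frame("wrist");sd=grab_frame("side")
print([(r["location"],r["p"]) for r in spot_point("hood_handle","side")[:2]])
a=cv2.resize(im[80:270,180:340],None,fx=2.4,fy=2.4);b=cv2.resize(sd[60:210,220:360],None,fx=2.4,fy=2.4)
h=max(a.shape[0],b.shape[0]);f=lambda x:cv2.copyMakeBorder(x,0,h-x.shape[0],0,0,cv2.BORDER_CONSTANT)
cv2.imwrite("pics/c3.png",np.hstack([f(a),f(b)])[:,:,::-1])
E
```

```text
[498.73404309  -8.2511561  195.4081031 ] [ 1.1364755  -1.82889149  1.39457357]
[([243.6, 149.4], 0.74)]
```

View pics/c3.png

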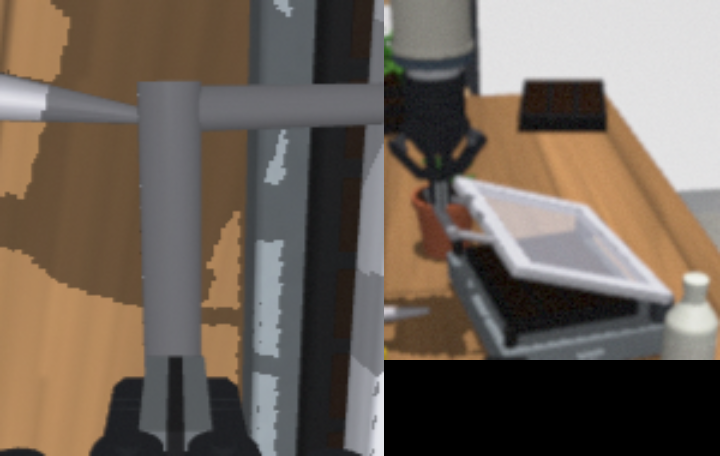

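The bar is now centred under the fingertips (columns 173 and 175 in the crop), and the hood is about half-way down.

apply_moves --moves '[{"rx":0,"ry":0,"rz":0,"tx":0,"ty":-0.004,"tz":0.012,"hand":0},{"rx":0,"ry":0,"rz":0,"tx":0,"ty":-0.004,"tz":0.012,"hand":0},{"rx":0,"ry":0,"rz":0,"tx":0,"ty":-0.003,"tz":0.012,"hand":0},{"rx":0,"ry":0,"rz":0,"tx":0,"ty":-0.002,"tz":0.012,"hand":0},{"rx":0,"ry":0,"rz":0,"tx":0,"ty":-0.002,"tz":0.01,"hand":0}]'

```text
t: 5.35
tool_pos: [484.2, -10.8, 137.3]
orientation: [-180.0, -0.0, 100.2]
wrist_force: [-0.6, -0.6, 2.2]
finger_gap: -0.001
gripper_force: 0.6
```

apply_moves --moves '[{"rx":0,"ry":0,"rz":0,"tx":0,"ty":-0.001,"tz":0.008,"hand":0},{"rx":0,"ry":0,"rz":0,"tx":0,"ty":-0.001,"tz":0.007,"hand":0},{"rx":0,"ry":0,"rz":0,"tx":0,"ty":-0.001,"tz":0.006,"hand":0},{"rx":0,"ry":0,"rz":0,"tx":0,"ty":0,"tz":0.006,"hand":0},{"rx":0,"ry":0,"rz":0,"tx":0,"ty":0,"tz":0.005,"hand":0}]'

```text
t: 5.98
tool_pos: [481.5, -11.4, 105.9]
orientation: [-180.0, 0.0, 100.2]
wrist_force: [-1.1, 0.3, 0.9]
finger_gap: 0.0
gripper_force: 0.6
```

Next I'll press on slowly until the force shows the stop.

apply_moves --moves '[{"rx":0,"ry":0,"rz":0,"tx":0,"ty":0,"tz":0.003,"hand":0},{"rx":0,"ry":0,"rz":0,"tx":0,"ty":0,"tz":0.003,"hand":0},{"rx":0,"ry":0,"rz":0,"tx":0,"ty":0,"tz":0.002,"hand":0},{"rx":0,"ry":0,"rz":0,"tx":0,"ty":0,"tz":0.001,"hand":0},{"rx":0,"ry":0,"rz":0,"tx":0,"ty":0,"tz":0,"hand":0}]'

```text
t: 6.6
tool_pos: [481.7, -11.4, 98.4]
orientation: [179.9, 0.0, 100.2]
wrist_force: [-8.5, 1.1, 31.0]
finger_gap: 0.0
gripper_force: 15.4
```

There is 31 N at z 98.4, the expected shut height, so the hood is on its stop. I'll hold briefly and then lift off.

apply_moves --moves '[{"rx":0,"ry":0,"rz":0,"tx":0,"ty":0,"tz":0,"hand":0},{"rx":0,"ry":0,"rz":0,"tx":0,"ty":0,"tz":0,"hand":0},{"rx":0,"ry":0,"rz":0,"tx":0,"ty":0,"tz":-0.005,"hand":0},{"rx":0,"ry":0,"rz":0,"tx":0,"ty":0,"tz":-0.03,"hand":0},{"rx":0,"ry":0,"rz":0,"tx":0,"ty":0,"tz":-0.05,"hand":0}]'

```text
t: 7.22
tool_pos: [480.8, -11.2, 182.3]
orientation: [-179.8, -0.1, 100.2]
wrist_force: [1.4, 0.2, 0.1]
finger_gap: -0.004
gripper_force: 0.0
```

```bash
python3 - <<'E'
from h import *
np.set_printoptions(precision=1,suppress=True)
s=get_state();print(s["tool_pos"],s["wrist_force"])
sd=grab_frame("side");tp=grab_frame("top")
sh=spot_point("hood_handle","side")[0]["location"];th=spot_point("hood_handle","top")[0]["location"];print(sh,th,tri(sh,th), proj("side",[480,-11,92]),proj("top",[480,-11,92]))
for q in("paddle_pad","paddle_pivot"):
  for c in("side","top"):print(q,c,[(np.round(r["location"],1),round(r["p"],2)) for r in spot_point(q,c)])
a=cv2.resize(tp[120:220,150:330],None,fx=3,fy=3);b=cv2.resize(sd[110:260,230:360],None,fx=2,fy=2)
h=300;cv2.imwrite("pics/c4.png",np.hstack([a,b])[:,:,::-1])
plan([(520,-140,200,4),(560,-273,150,6)],102.8)
E
```

```text
[480.8 -11.2 182.3] [1.4 0.2 0.1]Traceback (most recent call last):
  File "<stdin>", line 5, in <module>
IndexError: list index out of range
```

```bash
python3 - <<'E'
from h import *
np.set_printoptions(precision=1,suppress=True)
sd=grab_frame("side");tp=grab_frame("top")
for q in("hood_handle","paddle_pad","paddle_pivot"):
  for c in("side","top"):print(q,c,[(np.round(r["location"],1),round(r["p"],2)) for r in spot_point(q,c)])
print(proj("side",[480,-11,92]),proj("top",[480,-11,92]))
a=cv2.resize(tp[120:220,150:330],None,fx=2.6,fy=3);b=cv2.resize(sd[110:260,230:360],None,fx=2,fy=2)
cv2.imwrite("pics/c4.png",np.hstack([a,b])[:,:,::-1])
plan([(520,-140,200,4),(560,-273,150,6)],102.8)
E
```

```text
hood_handle side [(array([239.9, 177. ]), 0.58)]
hood_handle top []
paddle_pad side [(array([249.8, 300.6]), 0.97), (array([123. , 318.9]), 0.89), (array([168.1, 197.2]), 0.73), (array([274.3, 214.2]), 0.64), (array([181.9, 245.3]), 0.56)]
paddle_pad top [(array([301.7, 192.2]), 0.93), (array([400.8, 290.7]), 0.81), (array([254. , 276.6]), 0.75), (array([396.3, 219. ]), 0.73), (array([328.7, 262.7]), 0.55)]
paddle_pivot side [(array([183.5, 317.6]), 0.89), (array([296.7, 297.4]), 0.81), (array([226.4, 243.5]), 0.73), (array([307. , 214.1]), 0.71), (array([206.8, 191.7]), 0.57)]
paddle_pivot top [(array([240.5, 246.4]), 0.88), (array([320.1, 231.8]), 0.85), (array([376.9, 183.1]), 0.69), (array([297. , 155.6]), 0.68), (array([383.5, 252.3]), 0.57)]
[238.8 175.9] [216.2 212.2]
[{"tx": -0.033, "ty": 0.004, "tz": -0.005, "hand": 0}, {"tx": -0.033, "ty": 0.004, "tz": -0.004, "rz": -0.01, "hand": 0}, {"tx": -0.034, "ty": 0.003, "tz": -0.005, "hand": 0}, {"tx": -0.034, "ty": 0.004, "tz": -0.004, "rz": -0.01, "hand": 0}, {"tx": -0.023, "ty": 0.002, "tz": 0.008, "hand": 0}]
[{"tx": -0.023, "ty": 0.002, "tz": 0.008, "rz": -0.01, "hand": 0}, {"tx": -0.023, "ty": 0.002, "tz": 0.008, "hand": 0}, {"tx": -0.023, "ty": 0.002, "tz": 0.009, "rz": -0.01, "hand": 0}, {"tx": -0.023, "ty": 0.002, "tz": 0.008, "hand": 0}, {"tx": -0.023, "ty": 0.001, "tz": 0.009, "rz": -0.01, "hand": 0}]
[ 559.7 -273.1  149.6] [-179.9   -0.   103.1]
```

View pics/c4.png

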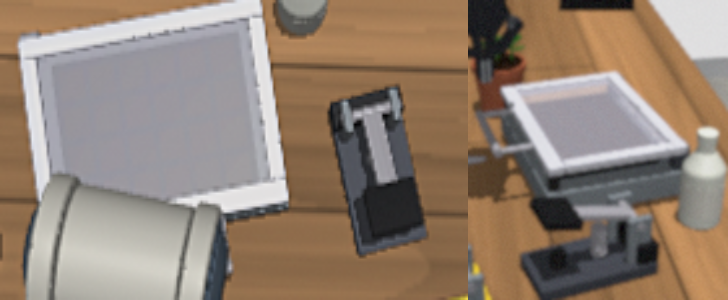

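The hood lies flat and shut, and the handle is at (240,177) in the side view against (239,176) predicted. The black pad is at about (302,189) in the top view. I'll move over it.

apply_moves --moves '[{"rx":0,"ry":0,"rz":0,"tx":-0.033,"ty":0.004,"tz":-0.005,"hand":0},{"rx":0,"ry":0,"rz":-0.01,"tx":-0.033,"ty":0.004,"tz":-0.004,"hand":0},{"rx":0,"ry":0,"rz":0,"tx":-0.034,"ty":0.003,"tz":-0.005,"hand":0},{"rx":0,"ry":0,"rz":-0.01,"tx":-0.034,"ty":0.004,"tz":-0.004,"hand":0},{"rx":0,"ry":0,"rz":0,"tx":-0.023,"ty":0.002,"tz":0.008,"hand":0}]'

```text
t: 8.45
tool_pos: [528.0, -164.1, 192.3]
orientation: [179.9, 0.0, 101.3]
wrist_force: [-0.4, 0.3, 0.2]
finger_gap: 0.003
gripper_force: 0.0
```

apply_moves --moves '[{"rx":0,"ry":0,"rz":-0.01,"tx":-0.023,"ty":0.002,"tz":0.008,"hand":0},{"rx":0,"ry":0,"rz":0,"tx":-0.023,"ty":0.002,"tz":0.008,"hand":0},{"rx":0,"ry":0,"rz":-0.01,"tx":-0.023,"ty":0.002,"tz":0.009,"hand":0},{"rx":0,"ry":0,"rz":0,"tx":-0.023,"ty":0.002,"tz":0.008,"hand":0},{"rx":0,"ry":0,"rz":-0.01,"tx":-0.023,"ty":0.001,"tz":0.009,"hand":0}]'

```text
t: 9.07
tool_pos: [560.4, -274.4, 149.5]
orientation: [-180.0, -0.0, 103.1]
wrist_force: [-0.1, -0.6, 0.3]
finger_gap: -0.002
gripper_force: 0.0
```

```bash
python3 - <<'E'
from h import *
np.set_printoptions(precision=1,suppress=True)
s=get_state();print(s["tool_pos"],s["orientation"],s["wrist_force"])
im=grab_frame("wrist")
c=calibration("wrist");T=np.array(c["T_tool_cam"]);K=np.array(c["K"])
R=Ro.from_euler("xyz",s["orientation"],degrees=True).as_matrix()
Rc=R@T[:3,:3];o=R@T[:3,3]+s["tool_pos"]
for q,z in(("paddle_pad",114),("paddle_pivot",80)):
  for r in spot_point(q,"wrist")[:3]:
    d=Rc@np.linalg.inv(K)@np.array([*r["location"],1]);print(q,r["location"],r["p"],o+d*(z-o[2])/d[2])
q=K@Rc.T@(np.array([563,-272,114])-o);print("expected px",q[:2]/q[2])
cv2.imwrite("pics/w5.png",im[:,:,::-1])
print(tri((274.5,213),(301.9,189)))
E
```

```text
[ 560.4 -274.4  149.5] [-180.    -0.   103.1] [-0.1 -0.6  0.3]
paddle_pad [256.7, 217.4] 0.64 [ 562.3 -271.1  114. ]
paddle_pivot [96.3, 248.2] 0.83 [ 439.3 -342.    80. ]
paddle_pivot [385.7, 196.7] 0.69 [ 662.8 -243.    80. ]
expected px [257.3 218.7]
(array([ 561.6, -276.1,  118.1]), [np.float64(3.157800605973352), np.float64(3.1578006059733013)])
```

View pics/w5.png

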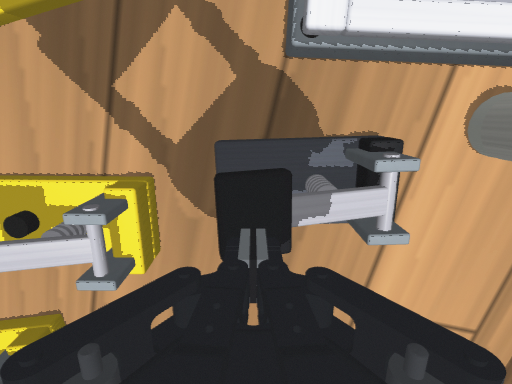

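The tip is over the middle of the black pad: the pad centre measured by the wrist camera is (562,-271) and the tip is at (560,-274). I'll press down slowly to z ≈ 88.

apply_moves --moves '[{"rx":0,"ry":0,"rz":0,"tx":0,"ty":0,"tz":0.012,"hand":0},{"rx":0,"ry":0,"rz":0,"tx":0,"ty":0,"tz":0.012,"hand":0},{"rx":0,"ry":0,"rz":0,"tx":0,"ty":0,"tz":0.01,"hand":0},{"rx":0,"ry":0,"rz":0,"tx":0,"ty":0,"tz":0.006,"hand":0},{"rx":0,"ry":0,"rz":0,"tx":0,"ty":0,"tz":0.004,"hand":0}]'

```text
t: 9.85
tool_pos: [559.9, -273.0, 106.0]
orientation: [-180.0, -0.0, 103.1]
wrist_force: [-2.2, -0.7, 3.6]
finger_gap: 0.001
gripper_force: 1.8
```

apply_moves --moves '[{"rx":0,"ry":0,"rz":0,"tx":0,"ty":0,"tz":0.004,"hand":0},{"rx":0,"ry":0,"rz":0,"tx":0,"ty":0,"tz":0.004,"hand":0},{"rx":0,"ry":0,"rz":0,"tx":0,"ty":0,"tz":0.003,"hand":0},{"rx":0,"ry":0,"rz":0,"tx":0,"ty":0,"tz":0.003,"hand":0},{"rx":0,"ry":0,"rz":0,"tx":0,"ty":0,"tz":0.002,"hand":0}]'

```text
t: 10.48
tool_pos: [559.8, -273.3, 90.2]
orientation: [-180.0, 0.0, 103.1]
wrist_force: [-4.3, -0.8, 6.4]
finger_gap: -0.003
gripper_force: 3.1
```

apply_moves --moves '[{"rx":0,"ry":0,"rz":0,"tx":0,"ty":0,"tz":0.001,"hand":0},{"rx":0,"ry":0,"rz":0,"tx":0,"ty":0,"tz":0.001,"hand":0},{"rx":0,"ry":0,"rz":0,"tx":0,"ty":0,"tz":0,"hand":0},{"rx":0,"ry":0,"rz":0,"tx":0,"ty":0,"tz":0,"hand":0},{"rx":0,"ry":0,"rz":0,"tx":0,"ty":0,"tz":0,"hand":0}]'

```text
t: 11.1
tool_pos: [559.7, -273.3, 88.4]
orientation: [-180.0, 0.0, 103.1]
wrist_force: [-4.4, -0.6, 5.6]
finger_gap: 0.001
gripper_force: 3.3
```

apply_moves --moves '[{"rx":0,"ry":0,"rz":0,"tx":0,"ty":0,"tz":0,"hand":0},{"rx":0,"ry":0,"rz":0,"tx":0,"ty":0,"tz":0,"hand":0},{"rx":0,"ry":0,"rz":0,"tx":0,"ty":0,"tz":0,"hand":0},{"rx":0,"ry":0,"rz":0,"tx":0,"ty":0,"tz":0,"hand":0},{"rx":0,"ry":0,"rz":0,"tx":0,"ty":0,"tz":0,"hand":0}]'

```text
t: 11.72
tool_pos: [559.8, -273.3, 88.4]
orientation: [-180.0, 0.0, 103.1]
wrist_force: [-5.4, -0.7, 6.6]
finger_gap: -0.001
gripper_force: 3.3
```

```bash
python3 - <<'E'
from h import *
s=get_state();print(s["tool_pos"],s["wrist_force"])
sd=grab_frame("side")
cv2.imwrite("pics/c6.png",cv2.resize(sd[120:270,220:370],None,fx=3.5,fy=3.5)[:,:,::-1])
E
```

```text
[ 559.75686065 -273.32547165   88.38237378] [-5.41174581 -0.68230743  6.6045304 ]
```

View pics/c6.png

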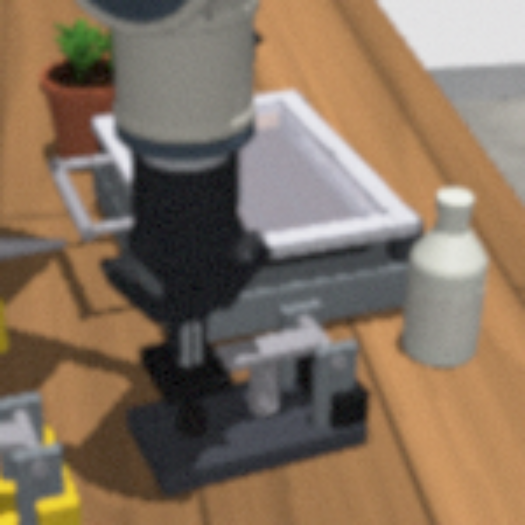

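The side crop shows the fingers on the pad at about (185,370), the paddle about level and the hood shut. The push is steady at about 6.6 N, near the 7 N that holds it level, and the tip is at z 88.4.

```bash
python3 -c "
from cell import *
print(hand_in())"
```

```text
the job is handed in; nothing more can be done
None
```

The hood is shut on its stop, the fingers are holding the paddle about level (fingertips at z 88.4 mm, about 6.6 N), and the job is handed in; no verdict was returned.

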